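# Brush out a tilted filter column

### The job

Take the long brush out of its pot and scrub the inside of the tilted steel column with three full strokes: each time go down until you feel the sprung filter plate at the bottom give a little (it lies at a different depth every time; never push it to its stop), then draw the brush back up until about half of its head or more shows at the mouth. Then stand the brush back in its pot, head down, and let go, leaving the timer, the jar and the tape roll where they are.

Things in the scene. Friction and masses are not known exactly. Their poses are not given: they have to be found in the camera images.
- brush: Loose straight brush, 219 mm long, 80 g, upright in the pot, head down. Origin: centre of the head's flat foot; z along the brush to the handle. White stiff head, diameter 36 mm, z 0 to 45 mm (bevelled, foot 28 mm wide); steel stem, diameter 6 mm, to 125 mm; round black handle, diameter 20 mm, z 125 to 210 mm, domed end to 219 mm. Grip the handle from above, along the brush, near z = 185 mm.
- pot: Grey round brush pot, fixed to the worktop, 64 mm high, foot disc 80 mm wide. Origin at the centre of its underside, z up. Inside: floor at z = 6 mm, bore 46 mm wide up to z = 54 mm, flaring to 54 mm at the rim.
- column: Opaque steel tube, 145 mm long, outer diameter 54 mm (two clamp rings 60 mm), bore 48 mm, fixed on the stand. It leans 30 degrees from vertical, its open mouth up and towards the robot (about -x, turned up to 0.25 rad either way). Origin: centre of its closed lower end, 36 mm above the worktop; z along the tube's axis to the mouth; y level, across the lean.
- stand: The column's fixed stand: base plate 150 x 110 x 10 mm and two upright aluminium cheek plates (60 x 8 mm, up to 105 mm high) 34 mm to either side of the tube. Origin: centre of the base plate's underside; x points away from the mouth.
- column_mouth (a point): Centre of the column's open mouth, on the tube's axis, 145 mm from the column's origin, 162 mm above the worktop; its axes are those of the column (z out of the bore).
- filter_plate (a joint): How far (m) the flat sprung plate that closes the bore inside is pushed in: 0 = at rest, 0.016 = at its stop. At rest its face lies 75 to 115 mm below the mouth along the axis, another depth every time, shown by no reading. It pushes back with 1.8 N at first touch plus 0.6 N per mm (5 N at about 5 mm, 11 N at the stop).
- timer: White bench timer, 70 x 66 x 18 mm, loose, lying flat; a bystander. Origin at the centre of its underside.
- jar: Small round jar with a black cap, 50 mm wide, 84 mm high, loose, standing; a bystander. Origin at the centre of its underside. To the left of it, outside the work, the fixed sink tap's arched spout (about x 0.28 to 0.42 m, y 0.53 to 0.68 m) tops out 0.39 m above the worktop; a hand that starts beside it should rise over it before turning to the work.
- tape: Roll of masking tape, 100 mm wide, 25 mm high, loose, lying flat; a bystander. Origin at the centre of its underside.
Things that resemble listed ones, but are neither listed nor needed, are in the scene too. Of the things that look like the brush, the middle-sized one is meant. Leave any yellow look-alike of the stand alone.

How it is judged:
By the outcome, as a careful person would: the job done as asked, in the order asked, and still so for the second after the job is handed in, with the robot touching nothing.
It also fails if it takes over 64 s, if anything falls off the work surface, if the arm or the gripper's body presses on something with over 40 N, if the wrist force passes 120 N, or if a joint passes its speed limit or range.

### The arm

A 6-joint arm with a two-finger parallel gripper is mounted at the origin on a cart in front of the work surface, level with it; the furniture and walls round the work are solid. World frame = base frame: x ahead of the robot, y to its left, z up, the work surface at z = 0. Lengths are in m, angles in degrees, forces in N, time in s.
With the tool pointing down it reaches from about 0.275 to 0.725 m from the base axis. Payload 5.6 kg.
Tool frame: the origin (TCP) lies on the front face of the gripper's body, between the roots of the fingers; the fingertips stand 73 mm ahead of it and the grasp point (between the pads) lies 54 mm ahead of it; z points along the fingers, y is the line along which they close (so a half turn about z gives the same grasp; the last joint's range is limited). The gripper opens to 85 mm and grips with 20 to 120 N. Pads are 22 mm wide; open, the fingers measure 114 mm over their backs; the gripper's body (76 mm by 85 mm) begins 54 mm behind the grasp point. The pads swing forward as they close: fully open they stand 13 mm farther back than shut.
Start: joints at [83.973, 14.616, 6.199, 0, -81.583, -16.306], TCP at [0.209, 0.509, 0.304] pointing down, gripper open.
Joint ranges: [-168.99, 168.99], [-69.2, 112.95], [-62.41, 85.93], [-164.36, 98.24], [-168.68, -3.75], [-174.98, 174.98]. Speed limits (degrees/s): [147.25, 147.25, 180, 180, 180, 180].

### API

Orientations are given as [roll, pitch, yaw] about the fixed x, y, z axes, in that order (R = Rz(yaw) Ry(pitch) Rx(roll)).
In Python, from rig import sensors, vision, close_job gives the robot as it stands.
- The arm moves only by the tool play_rows, never from a script. Its argument "rows" is one flat list of numbers, 7 for each row, row after row: the shift along the tool's x, y, z in cm, then the turn, a rotation vector about the tool's x, y, z in degrees, then the opening, from -1 (shut) to 1 (fully open). In form: [tx, ty, tz, ax, ay, az, hand, tx, ty, tz, ax, ay, az, hand, ...]. A call has exactly 8 rows; each row is the pose to reach, as a shift and turn from the pose commanded when the call began, along the tool's axes at that moment; what a row does not reach only later rows make up. A row lasts 1/12 s, in which the tool goes at most 41.7 mm and 7.16 degrees, less where a joint would pass 70% of its speed; a pose out of reach is approached as far as the arm can. A call with a gripper value outside its range is refused whole. The fingers move at their own pace and stop on an object; the grip force is fixed at half the most. Time passes only in rows, so rows that repeat a pose let the fingers close, or fill a call up. It gives the time, the measured TCP pose, the force, the opening and the grip force at its end, in the units of the state.
- sensors.get_state(): the state, without advancing time (a new reading comes with each control period).
- vision.camera(name): name is "side" or "top"; returns the picture (480x640x3 uint8, red, green, blue); there is no depth.
- vision.camera_params(name): a dict with "intrinsics" (3x3 intrinsics, pixels), "R" (3x3) and "t" (3): a world point X has camera coordinates R X + t. Camera axes: x right, y down, z forward; pixel columns grow to the right and rows downward; lengths in m; the calibration is good to about 2 mm. A picture is of the moment at which its call begins. camera_params takes no time and is no camera call.
- close_job(): hands the job in; it is judged then, once.
Trained networks look in the newest picture that a camera, given by its name, has taken for a name from the list of things; names that differ only in an ending like _2 or _b are one class to them, and where a whole thing is asked for, a point or a joint stands for the part that bears it (a point fixed in the world has none). Each returns a list of dicts, best first, with "score" (0 to 1); they miss things now and then, are a little off and sometimes report something else, mostly with a low value. They report only what shows in the picture. A call takes as long as a camera call. They do not tell look-alikes from the thing itself.
- vision.recognise(camera, query): "location" ([x, y, z] in m, in world coordinates, good to about 4 mm: the middle of the surface that is visible of it).
The state is a dict: "clock": time; "q": joint angles; "dq": joint speeds; "joint_torque": joint torques, N m; "tcp_pos": TCP position; "orientation": TCP orientation; "ft_force": force on the tool from outside, world axes, zero at the start; "moment": the same for the moment, N m; "finger_gap": finger opening in m; "grasp_force": force on a finger pad.
Only numpy, scipy, OpenCV 4.12 (cv2) and the standard library are available. Lean on these libraries where they do the work, as an engineer would, in place of code of your own. Each camera call takes 0.05 s, during which the arm holds its last target. There are 200 camera calls.

## Working session

There is one attempt and no reset: what is moved stays moved. The work goes in short steps, Python scripts to look and compute and a tool call to move; the robot and the scene stay as the last step left them, time stands still between calls to the robot, and variables do not carry over. Pictures are saved under pics/ and viewed, at most 10 in all, crops included, and the job is handed in when it is done.

Besides the shell and the picture viewer there is one more tool, called after "Emit:" by a JSON object that holds its "op" and its "data". play_rows: Moves the arm, as the interface text tells. Its arguments: {"type":"object","properties":{"rows":{"type":"array","items":{"type":"number"}}},"required":["rows"]}

```bash
mkdir -p pics; python3 - <<'E'
from rig import sensors, vision
import cv2, numpy as np
for c in ("top","side"):
    im=vision.camera(c); cv2.imwrite(f"pics/{c}0.png",im[:,:,::-1])
    p=vision.camera_params(c); print(c,np.round(p["intrinsics"],1).tolist(),np.round(p["R"],4).tolist(),np.round(p["t"],4).tolist())
    for q in ("brush","pot","column","stand","timer","jar","tape"):
        print(q,[(np.round(d["location"],3).tolist(),round(d["score"],2)) for d in vision.recognise(c,q)])
s=sensors.get_state(); print({k:np.round(v,3).tolist() for k,v in s.items()})
E
```

```text
top [[490.0, 0.0, 314.7], [0.0, 490.0, 239.2], [0.0, 0.0, 1.0]] [[-0.0239, -0.9996, -0.013], [-0.9817, 0.026, -0.1887], [0.189, 0.0082, -0.9819]] [0.0576, 0.5551, 0.9501]
brush [([0.494, -0.025, 0.183], 0.96), ([0.514, -0.121, 0.033], 0.8), ([0.622, -0.153, 0.134], 0.68), ([0.631, 0.165, 0.122], 0.51)]
pot []
column [([0.383, 0.201, 0.127], 0.84), ([0.647, 0.167, 0.07], 0.73), ([0.631, 0.164, 0.125], 0.7)]
stand [([0.386, 0.188, 0.069], 0.92), ([0.622, 0.154, 0.008], 0.91), ([0.65, 0.171, 0.068], 0.33)]
timer [([0.632, 0.163, 0.121], 0.73), ([0.405, 0.004, 0.018], 0.57), ([0.419, -0.227, 0.027], 0.42)]
jar [([0.498, 0.358, 0.082], 0.68)]
tape [([0.421, -0.223, 0.024], 0.87)]
side [[608.1, 0.0, 319.7], [0.0, 608.1, 249.0], [0.0, 0.0, 1.0]] [[0.8337, -0.552, 0.0141], [-0.4278, -0.6619, -0.6155], [0.349, 0.5072, -0.788]] [-0.4497, 0.3267, 1.1583]
brush [([0.493, -0.034, 0.15], 0.92), ([0.622, -0.161, 0.151], 0.75), ([0.514, -0.128, 0.046], 0.65)]
pot [([0.619, -0.165, 0.031], 0.94), ([0.623, -0.158, 0.151], 0.63)]
column [([0.38, 0.19, 0.131], 0.69), ([0.624, 0.149, 0.139], 0.56)]
stand [([0.629, 0.138, 0.056], 0.95), ([0.379, 0.183, 0.04], 0.78)]
timer [([0.399, -0.0, 0.015], 0.69)]
jar [([0.501, 0.352, 0.06], 0.64)]
tape []
{'clock': 0.8, 'q': [83.971, 14.616, 6.198, -0.002, -81.585, -16.308], 'dq': [0.008, 0.115, 0.037, -0.026, 0.067, 0.064], 'joint_torque': [0.001, -38.637, 23.806, 5.368, -0.0, -0.0], 'tcp_pos': [0.209, 0.509, 0.304], 'orientation': [179.997, 0.001, -22.337], 'ft_force': [-0.393, 0.638, 0.2], 'moment': [0.009, 0.022, -0.057], 'grasp_force': 0.0, 'finger_gap': 0.085}
```

View pics/top0.png

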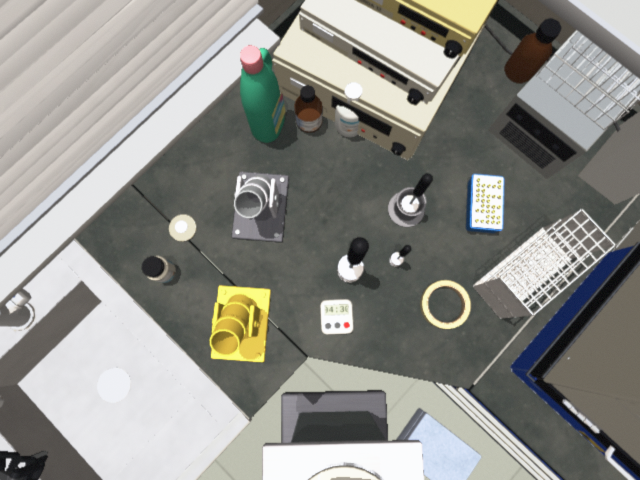

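View pics/side0.png

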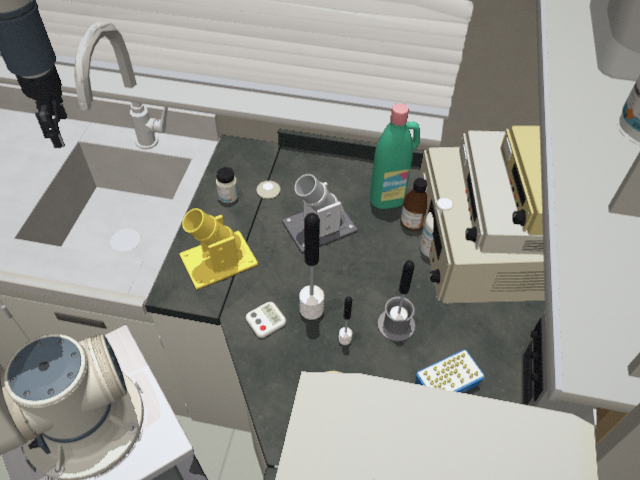

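Side view: three brushes, large at (312,240), small at (346,318) and middle-sized at (402,290) in the grey pot. The middle one in the pot fits the description. There are two columns, grey steel at (318,200) and a yellow look-alike at (215,240); the grey one is meant. I'll confirm in one enlarged crop.

```bash
python3 - <<'E'
import cv2, numpy as np
t=cv2.imread("pics/top0.png"); s=cv2.imread("pics/side0.png")
def crop(im,x,y,w=100,h=75):
    c=cv2.resize(im[y:y+h,x:x+w],None,fx=4,fy=4,interpolation=cv2.INTER_CUBIC)
    for k in range(0,w,10):
        if (x+k)%20==0: cv2.line(c,(k*4,0),(k*4,6),(0,0,255),1); cv2.putText(c,str(x+k),(k*4,16),0,.35,(0,0,255),1)
    for k in range(0,h,5):
        if (y+k)%10==0: cv2.line(c,(0,k*4),(6,k*4),(0,0,255),1); cv2.putText(c,str(y+k),(8,k*4+4),0,.35,(0,0,255),1)
    return c
cv2.imwrite("pics/crop1.png",np.vstack([np.hstack([crop(t,360,160),crop(s,350,260,100,75)]),np.hstack([crop(t,210,165),crop(s,270,170)])]))
E
```

```text
(no output)
```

View pics/crop1.png

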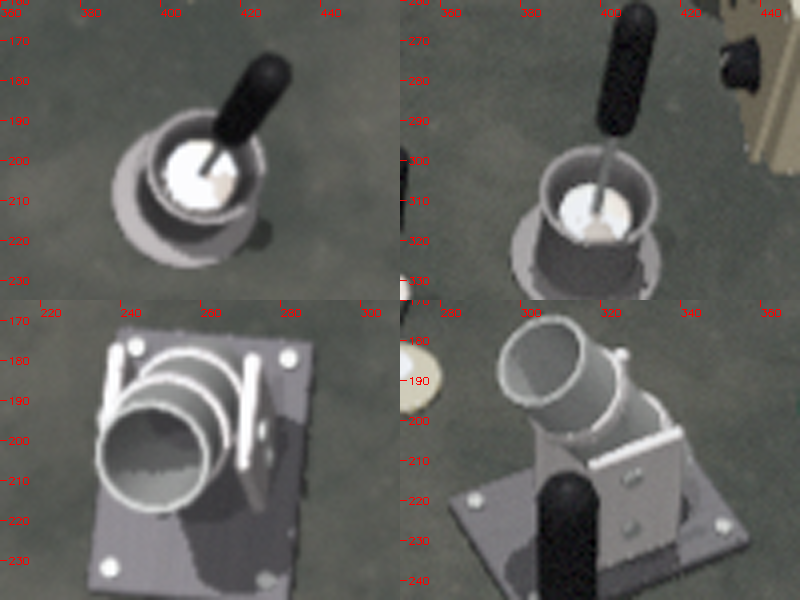

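```bash
cat > h.py <<'E'
import numpy as np
from rig import vision
P={c:vision.camera_params(c) for c in("top","side")}
def ray(c,uv):
    p=P[c];R=np.array(p["R"]);o=-R.T@p["t"]
    d=R.T@np.linalg.inv(p["intrinsics"])@[uv[0],uv[1],1];return o,d/np.linalg.norm(d)
def atz(c,uv,z):
    o,d=ray(c,uv);return (o+d*(z-o[2])/d[2]).round(4)
def tri(a,b):
    A=np.zeros((3,3));y=np.zeros(3);rs=[ray("top",a),ray("side",b)]
    for o,d in rs: M=np.eye(3)-np.outer(d,d);A+=M;y+=M@o
    x=np.linalg.solve(A,y);return x.round(4),[round(float(np.linalg.norm(np.cross(x-o,d))),4) for o,d in rs]
E
python3 - <<'E'
from h import *
for n,a,b,z in [("rim",(411.5,201.3),(399.75,308.5),.064),("dome",(427.5,178),(409,265),.215),("hbase",(418.2,192.5),(404,292),.131),("mouth",(248.4,204.4),(305.5,185.1),.162)]:
    print(n,tri(a,b),atz("top",a,z),atz("side",b,z))
c=[atz("top",p,.01) for p in[(240.25,172),(288,176.25),(232.25,237.5)]];print(c, [atz("side",p,.01) for p in [(282.5,220),(357,230)]])
E
```

```text
rim (array([ 0.6296, -0.1575,  0.0633]), [0.0013, 0.0013]) [ 0.6282 -0.1569  0.064 ] [ 0.6306 -0.158   0.064 ]
dome (array([ 0.6296, -0.1578,  0.2144]), [0.0004, 0.0004]) [ 0.6289 -0.1575  0.215 ] [ 0.6297 -0.1582  0.215 ]
hbase (array([ 0.6299, -0.1591,  0.1256]), [0.0011, 0.0011]) [ 0.6272 -0.1575  0.131 ] [ 0.6283 -0.1617  0.131 ]
mouth (array([0.6063, 0.1637, 0.1593]), [0.0013, 0.0013]) [0.6042 0.1637 0.162 ] [0.6062 0.1612 0.162 ]
[array([0.7195, 0.204 , 0.01  ]), array([0.7068, 0.0991, 0.01  ]), array([0.5731, 0.2205, 0.01  ])] [array([0.5758, 0.2174, 0.01  ]), array([0.7082, 0.0947, 0.01  ])]
```

The crop shows the steel column's mouth at top (248,204) and side (305,185). The middle brush stands upright in the grey pot, with its rim at top (411,201). The triangulated heights come out as expected, about 0.063 for the pot rim and 0.16 for the mouth. First I'll rise over the tap.

Emit:
{"op": "play_rows", "data": {"rows": [0, 0, -3, 0, 0, 0, 1, 0, 0, -6, 0, 0, 0, 1, 0, 0, -9, 0, 0, 0, 1, 0, 0, -12, 0, 0, 0, 1, 0, 0, -15, 0, 0, 0, 1, 0, 0, -17, 0, 0, 0, 1, 0, 0, -18, 0, 0, 0, 1, 0, 0, -18, 0, 0, 0, 1]}}

```text
clock: 1.47
tcp_pos: [0.2093, 0.5089, 0.4865]
orientation: [-179.7, 0.0, -22.4]
ft_force: [0.2, -0.2, 0.1]
finger_gap: 0.0853
grasp_force: 0.0
```

```bash
cat > g.py <<'E'
import numpy as np, sys
from scipy.spatial.transform import Rotation as Ro
from rig import sensors
MOUTH=np.array([.605,.1625,.162]); YAW=-6.6
A=Ro.from_euler("xyz",[180,-30,YAW],degrees=True); AX=-A.as_matrix()[:,2]
def rel(p,e,p0=None,e0=None):
    s=sensors.get_state()
    p0=s["tcp_pos"] if p0 is None else p0; e0=s["orientation"] if e0 is None else e0
    R0=Ro.from_euler("xyz",e0,degrees=True);R=Ro.from_euler("xyz",e,degrees=True)
    return (R0.inv().apply(np.array(p)-p0)*100).round(2),np.degrees((R0.inv()*R).as_rotvec()).round(2)
def st():
    s=sensors.get_state();print({k:np.round(s[k],4).tolist() for k in("clock","q","tcp_pos","orientation","ft_force","finger_gap","grasp_force")})
def foot(d): # TCP with the foot d m below the mouth, grip at 185 mm
    return MOUTH+AX*(.185+.054-d)
E
python3 - <<'E'
from g import *
st();print(rel([.6295,-.158,.40],[180,0,YAW]),AX)
E
```

```text
{'clock': 1.4667, 'q': [83.9699, 16.3925, 35.0399, 0.0544, -108.361, -16.3035], 'tcp_pos': [0.2093, 0.5089, 0.4865], 'orientation': [-179.7106, 0.0309, -22.3508], 'ft_force': [0.1594, -0.2388, 0.1298], 'finger_gap': 0.0853, 'grasp_force': 0.0}
(array([64.23, 45.75,  8.39]), array([-2.900e-01, -1.000e-02, -1.575e+01])) [-0.49668638  0.05746858  0.8660254 ]
```

Emit:
{"op": "play_rows", "data": {"rows": [2, 1.4, 0.2, 0, 0, -0.5, 1, 5, 3.5, 0.4, 0, 0, -1, 1, 8, 5.7, 0.6, 0, 0, -2, 1, 11, 7.8, 1, 0, 0, -3, 1, 14, 10, 1.3, 0, 0, -3.5, 1, 17, 12, 1.7, 0, 0, -4, 1, 20, 14.2, 2, 0, 0, -5, 1, 23, 16.4, 2.5, 0, 0, -6, 1]}}

```text
clock: 2.13
tcp_pos: [0.3597, 0.2678, 0.4581]
orientation: [180.0, 0.0, -16.3]
ft_force: [1.3, 1.4, 0.1]
finger_gap: 0.0856
grasp_force: 0.0
```

Emit:
{"op": "play_rows", "data": {"rows": [3, 2, 0.3, 0, 0, -1, 1, 6, 4, 0.6, 0, 0, -2, 1, 9, 6, 0.9, 0, 0, -3, 1, 12, 8, 1.2, 0, 0, -4, 1, 15, 10, 1.5, 0, 0, -5, 1, 18, 12, 2, 0, 0, -6, 1, 21, 14, 2.5, 0, 0, -7, 1, 24, 16, 3, 0, 0, -8, 1]}}

```text
clock: 2.8
tcp_pos: [0.5454, 0.047, 0.4276]
orientation: [180.0, 0.1, -8.3]
ft_force: [0.4, 1.5, 1.6]
finger_gap: 0.0854
grasp_force: 0.0
```

```bash
python3 - <<'E'
from g import *
st();print(rel([.6295,-.158,.36],[180,0,YAW]))
E
```

```text
{'clock': 2.8, 'q': [21.2918, 14.4555, 23.7566, -0.0269, -99.3688, 60.4202], 'tcp_pos': [0.5454, 0.047, 0.4276], 'orientation': [179.9896, 0.072, -8.2837], 'ft_force': [0.4145, 1.4812, 1.5826], 'finger_gap': 0.0854, 'grasp_force': 0.0}
(array([11.29, 19.07,  6.75]), array([ 0.01,  0.07, -1.68]))
```

Emit:
{"op": "play_rows", "data": {"rows": [1.7, 2.8, 0, 0, 0, -0.5, 1, 3.6, 6, 0, 0, 0, -1, 1, 5.5, 9.3, 0.2, 0, 0, -1.5, 1, 7.5, 12.5, 1, 0, 0, -1.7, 1, 9.5, 15.7, 2.5, 0, 0, -1.7, 1, 10.8, 18, 4.5, 0, 0, -1.7, 1, 11.3, 19.1, 6.5, 0, 0, -1.7, 1, 11.3, 19.1, 6.7, 0, 0, -1.7, 1]}}

```text
clock: 3.47
tcp_pos: [0.6282, -0.159, 0.355]
orientation: [-180.0, 0.6, -6.8]
ft_force: [0.2, 1.8, -1.4]
finger_gap: 0.0854
grasp_force: 0.0
```

```bash
python3 - <<'E'
from g import *
st();print(rel([.6295,-.158,.245],[180,0,YAW]))
E
```

```text
{'clock': 3.4667, 'q': [-0.4646, 26.5563, 30.9654, -0.1068, -94.9932, 83.6279], 'tcp_pos': [0.6282, -0.159, 0.355], 'orientation': [-179.959, 0.5923, -6.8278], 'ft_force': [0.1976, 1.7572, -1.4205], 'finger_gap': 0.0854, 'grasp_force': 0.0}
(array([ 0.23, -0.1 , 11.  ]), array([-0.04,  0.59, -0.23]))
```

Emit:
{"op": "play_rows", "data": {"rows": [0, 0, 1, 0, 0, 0, 1, 0, 0, 3, 0, 0, 0, 1, 0, 0, 5, 0, 0, 0, 1, 0, 0, 7, 0, 0, 0, 1, 0, 0, 9, 0, 0, 0, 1, 0, 0, 10.5, 0, 0, 0, 1, 0, 0, 11.5, 0, 0, 0, 1, 0, 0, 11.5, 0, 0, 0, 1]}}

```text
clock: 4.13
tcp_pos: [0.6278, -0.1559, 0.2445]
orientation: [-180.0, 0.3, -6.6]
ft_force: [0.4, 0.4, -0.7]
finger_gap: 0.0854
grasp_force: 0.0
```

```bash
python3 - <<'E'
from g import *
import cv2
from rig import vision
im=vision.camera("side");im2=vision.camera("top")
f=lambda i,x,y:cv2.resize(i[y:y+150,x:x+100,::-1],None,fx=4,fy=4,interpolation=cv2.INTER_CUBIC)
cv2.imwrite("pics/grip.png",cv2.hconcat([f(im,350,190),f(im2,360,120)]))
st();print(rel([.6295,-.158,.245],[180,0,YAW]))
E
```

```text
{'clock': 4.2333, 'q': [-0.1798, 26.9093, 16.0517, 0.0315, -79.1138, 83.5706], 'tcp_pos': [0.629, -0.1565, 0.2476], 'orientation': [179.9725, -0.0319, -6.6033], 'ft_force': [1.2209, -0.5792, 1.0521], 'finger_gap': 0.0856, 'grasp_force': 0.0}
(array([0.07, 0.14, 0.26]), array([ 0.03, -0.03, -0.  ]))
```

View pics/grip.png

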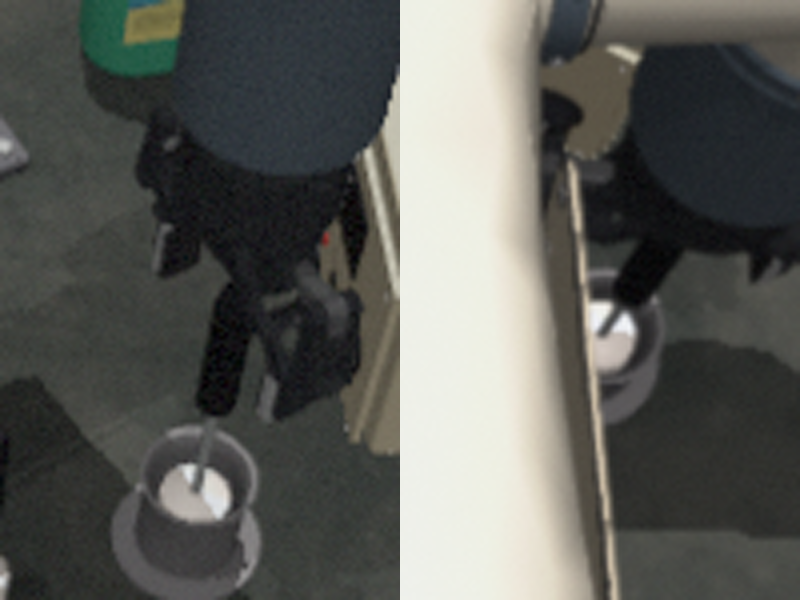

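The open fingers straddle the black handle and the brush is still in the pot, so I'll close.

Emit:
{"op": "play_rows", "data": {"rows": [0.1, 0.1, 0.2, 0, 0, 0, 1, 0.1, 0.1, 0.2, 0, 0, 0, -1, 0.1, 0.1, 0.2, 0, 0, 0, -1, 0.1, 0.1, 0.2, 0, 0, 0, -1, 0.1, 0.1, 0.2, 0, 0, 0, -1, 0.1, 0.1, 0.2, 0, 0, 0, -1, 0.1, 0.1, 0.2, 0, 0, 0, -1, 0.1, 0.1, 0.2, 0, 0, 0, -1]}}

```text
clock: 4.9
tcp_pos: [0.6298, -0.1579, 0.2452]
orientation: [180.0, -0.0, -6.6]
ft_force: [0.8, 0.6, 1.9]
finger_gap: 0.0185
grasp_force: 58.8
```

Emit:
{"op": "play_rows", "data": {"rows": [0, 0, 0, 0, 0, 0, -1, 0, 0, 0, 0, 0, 0, -1, 0, 0, 0, 0, 0, 0, -1, 0, 0, 0, 0, 0, 0, -1, 0, 0, 0, 0, 0, 0, -1, 0, 0, 0, 0, 0, 0, -1, 0, 0, 0, 0, 0, 0, -1, 0, 0, 0, 0, 0, 0, -1]}}

```text
clock: 5.57
tcp_pos: [0.6298, -0.1579, 0.2452]
orientation: [180.0, -0.0, -6.6]
ft_force: [0.1, 1.0, 3.3]
finger_gap: 0.0185
grasp_force: 58.8
```

```bash
python3 - <<'E'
from g import *
st();print(rel([.6295,-.158,.245],[180,0,YAW]))
E
```

```text
{'clock': 5.5667, 'q': [-0.3154, 27.0981, 16.0142, 0.0099, -78.8813, 83.6781], 'tcp_pos': [0.6298, -0.1579, 0.2452], 'orientation': [179.9941, -0.0357, -6.6355], 'ft_force': [0.0782, 1.0386, 3.262], 'finger_gap': 0.0185, 'grasp_force': 58.7686}
(array([-0.03,  0.01,  0.02]), array([ 0.01, -0.04, -0.04]))
```

Emit:
{"op": "play_rows", "data": {"rows": [0, 0, -0.5, 0, 0, 0, -1, 0, 0, -2, 0, 0, 0, -1, 0, 0, -4, 0, 0, 0, -1, 0, 0, -6.5, 0, 0, 0, -1, 0, 0, -9, 0, 0, 0, -1, 0, 0, -11, 0, 0, 0, -1, 0, 0, -12, 0, 0, 0, -1, 0, 0, -12, 0, 0, 0, -1]}}

```text
clock: 6.23
tcp_pos: [0.6301, -0.1581, 0.3674]
orientation: [180.0, -0.2, -6.6]
ft_force: [-0.2, 0.8, -0.8]
finger_gap: 0.019
grasp_force: 58.6
```

```bash
python3 - <<'E'
from g import *
st()
print(foot(-.05), rel(foot(-.05),[180,-30,YAW],[.6298,-.1579,.3652],[180,0,-6.6]))
E
```

```text
{'clock': 6.2333, 'q': [-0.3177, 26.3644, 32.3928, 0.0343, -95.808, 83.6809], 'tcp_pos': [0.6301, -0.1581, 0.3674], 'orientation': [179.9904, -0.2228, -6.6403], 'ft_force': [-0.2178, 0.8085, -0.8276], 'finger_gap': 0.019, 'grasp_force': 58.5529}
[0.46145764 0.17910842 0.41228134] (array([-20.6 , -31.54,  -4.71]), array([ 0., 30.,  0.]))
```

Emit:
{"op": "play_rows", "data": {"rows": [0, -1, -0.5, 0, 0, 0, -1, 0, -3, -1, 0, 1, 0, -1, -0.5, -5.5, -2, 0, 3, 0, -1, -1, -8, -3, 0, 5, 0, -1, -2, -11, -4, 0, 7, 0, -1, -3, -14, -4.5, 0, 9, 0, -1, -4.5, -17, -4.7, 0, 12, 0, -1, -6.5, -20, -4.7, 0, 15, 0, -1]}}

```text
clock: 6.9
tcp_pos: [0.588, 0.0503, 0.4103]
orientation: [-180.0, -15.0, -6.6]
ft_force: [1.0, -0.4, 0.3]
finger_gap: 0.0187
grasp_force: 58.6
```

```bash
python3 - <<'E'
from g import *
st()
R0=Ro.from_euler("xyz",[180,0,-6.6],degrees=True)
p=np.array([.6298,-.1579,.3652])+R0.apply([-.065,-.20,-.047]);print(p)
print(rel(foot(-.05),[180,-30,YAW],p,[180,-15,-6.6]))
E
```

```text
{'clock': 6.9, 'q': [23.7662, 10.3458, 11.6145, 7.6774, -78.3482, 58.9088], 'tcp_pos': [0.588, 0.0503, 0.4103], 'orientation': [-179.9907, -15.0048, -6.626], 'ft_force': [1.0219, -0.399, 0.2578], 'finger_gap': 0.0187, 'grasp_force': 58.5974}
[0.5882182  0.04824547 0.4122    ]
(array([-13.61, -11.54,  -3.66]), array([ 0., 15.,  0.]))
```

Emit:
{"op": "play_rows", "data": {"rows": [-2, -2, -0.4, 0, 2, 0, -1, -4.5, -4, -1, 0, 5, 0, -1, -7, -6, -1.8, 0, 8, 0, -1, -9.5, -8, -2.5, 0, 10.5, 0, -1, -11.5, -9.8, -3.1, 0, 13, 0, -1, -13, -11, -3.5, 0, 14.5, 0, -1, -13.6, -11.5, -3.7, 0, 15, 0, -1, -13.6, -11.5, -3.7, 0, 15, 0, -1]}}

```text
clock: 7.57
tcp_pos: [0.4596, 0.1799, 0.4107]
orientation: [179.9, -29.9, -6.4]
ft_force: [-0.3, -0.5, -0.5]
finger_gap: 0.0186
grasp_force: 58.7
```

```bash
python3 - <<'E'
from g import *
from h import P
import cv2
from rig import vision
st();print(rel(foot(-.05),[180,-30,YAW]))
out=[]
for c,x,y in(("top",200,140),("side",260,110)):
    im=np.ascontiguousarray(vision.camera(c)[y:y+150,x:x+100,::-1]);im=cv2.resize(im,None,fx=4,fy=4,interpolation=cv2.INTER_CUBIC)
    p=P[c]
    def pr(X):
        v=np.array(p["intrinsics"])@(np.array(p["R"])@X+p["t"]);v=v[:2]/v[2];return int((v[0]-x)*4),int((v[1]-y)*4)
    for d in(0,.05,.095,.175):cv2.circle(im,pr(MOUTH+AX*d),3,(0,0,255),-1)
    out.append(im)
cv2.imwrite("pics/in.png",cv2.hconcat(out))
E
```

```text
{'clock': 7.5667, 'q': [53.2973, -6.7127, -17.5389, 28.1962, -65.8897, 21.6211], 'tcp_pos': [0.4596, 0.1799, 0.4107], 'orientation': [179.8911, -29.9043, -6.3719], 'ft_force': [-0.2549, -0.5364, -0.4649], 'finger_gap': 0.0186, 'grasp_force': 58.6515}
(array([ 0.25,  0.06, -0.03]), array([-0. ,  0.1,  0.2]))
```

View pics/in.png

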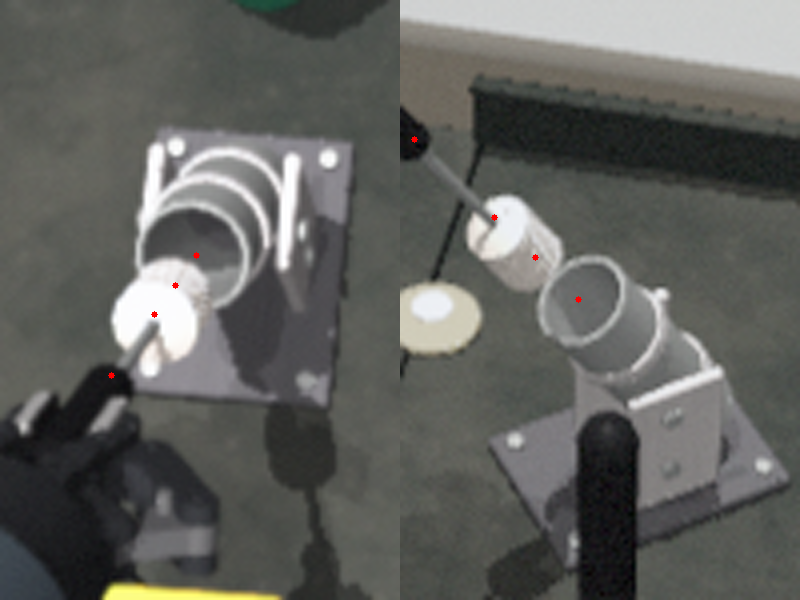

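The brush lines up with the steel mouth to within about 2 mm; the projected axis dots fall on the head and stem. I'll go in gently.

Emit:
{"op": "play_rows", "data": {"rows": [0, 0, 0.5, 0, 0, 0, -1, 0, 0, 1.5, 0, 0, 0, -1, 0, 0, 2.7, 0, 0, 0, -1, 0, 0, 4, 0, 0, 0, -1, 0, 0, 5.2, 0, 0, 0, -1, 0, 0, 6.2, 0, 0, 0, -1, 0, 0, 6.8, 0, 0, 0, -1, 0, 0, 7, 0, 0, 0, -1]}}

```text
clock: 8.33
tcp_pos: [0.4968, 0.1738, 0.35]
orientation: [179.9, -29.9, -6.7]
ft_force: [-1.2, -0.0, -1.3]
finger_gap: 0.0182
grasp_force: 58.7
```

```bash
cat >> g.py <<'E'
def rep():
    s=sensors.get_state();d=.239-(s["tcp_pos"]-MOUTH)@AX
    F=A.inv().apply(s["ft_force"]);off=A.inv().apply(s["tcp_pos"]-MOUTH)[:2]
    print("t",round(s["clock"],2),"depth mm",round(d*1000,1),"push N",round(-F[2],2),"lat",F[:2].round(1),"off mm",(off*1000).round(1),"mom",np.round(s["moment"],2),"gap",s["finger_gap"])
E
python3 -c "
from g import *
rep()"
```

```text
t 8.33 depth mm 21.8 push N -0.49 lat [-1.7  0.2] off mm [-0.2  1.2] mom [ 0.15  1.63 -0.05] gap 0.018178920138095897
```

Emit:
{"op": "play_rows", "data": {"rows": [0, 0, 0.5, 0, 0, 0, -1, 0, 0, 1.3, 0, 0, 0, -1, 0, 0, 2.2, 0, 0, 0, -1, 0, 0, 3.2, 0, 0, 0, -1, 0, 0, 4, 0, 0, 0, -1, 0, 0, 4.6, 0, 0, 0, -1, 0, 0, 4.8, 0, 0, 0, -1, 0, 0, 4.8, 0, 0, 0, -1]}}

```text
clock: 9.0
tcp_pos: [0.5203, 0.1718, 0.3096]
orientation: [179.9, -30.0, -6.6]
ft_force: [-0.6, 0.8, -0.9]
finger_gap: 0.0185
grasp_force: 58.7
```

```bash
python3 -c "
from g import *
rep()"
```

```text
t 9.0 depth mm 68.6 push N -0.39 lat [-1.  -0.7] off mm [-0.   0.5] mom [ 0.15  1.65 -0.03] gap 0.018539678756887515
```

Emit:
{"op": "play_rows", "data": {"rows": [0, 0, 0.1, 0, 0, 0, -1, 0, 0, 0.2, 0, 0, 0, -1, 0, 0, 0.3, 0, 0, 0, -1, 0, 0, 0.4, 0, 0, 0, -1, 0, 0, 0.4, 0, 0, 0, -1, 0, 0, 0.4, 0, 0, 0, -1, 0, 0, 0.4, 0, 0, 0, -1, 0, 0, 0.4, 0, 0, 0, -1]}}

```text
clock: 9.67
tcp_pos: [0.5221, 0.1718, 0.3069]
orientation: [-180.0, -30.0, -6.6]
ft_force: [0.4, -0.5, -1.3]
finger_gap: 0.0186
grasp_force: 58.7
```

```bash
python3 -c "
from g import *
rep()"
```

```text
t 9.67 depth mm 71.9 push N -1.39 lat [-0.3  0.5] off mm [0.2 0.3] mom [0.18 1.63 0.03] gap 0.018570475623245642
```

Emit:
{"op": "play_rows", "data": {"rows": [0, 0, 0.1, 0, 0, 0, -1, 0, 0, 0.2, 0, 0, 0, -1, 0, 0, 0.3, 0, 0, 0, -1, 0, 0, 0.4, 0, 0, 0, -1, 0, 0, 0.4, 0, 0, 0, -1, 0, 0, 0.4, 0, 0, 0, -1, 0, 0, 0.4, 0, 0, 0, -1, 0, 0, 0.4, 0, 0, 0, -1]}}

```text
clock: 10.33
tcp_pos: [0.5241, 0.1715, 0.3034]
orientation: [-180.0, -30.0, -6.6]
ft_force: [-0.1, -0.1, 0.2]
finger_gap: 0.0187
grasp_force: 58.7
```

Emit:
{"op": "play_rows", "data": {"rows": [0, 0, 0.1, 0, 0, 0, -1, 0, 0, 0.2, 0, 0, 0, -1, 0, 0, 0.3, 0, 0, 0, -1, 0, 0, 0.4, 0, 0, 0, -1, 0, 0, 0.4, 0, 0, 0, -1, 0, 0, 0.4, 0, 0, 0, -1, 0, 0, 0.4, 0, 0, 0, -1, 0, 0, 0.4, 0, 0, 0, -1]}}

```text
clock: 11.0
tcp_pos: [0.5261, 0.1714, 0.2999]
orientation: [-180.0, -30.0, -6.6]
ft_force: [0.3, -0.6, -0.4]
finger_gap: 0.0188
grasp_force: 58.7
```

```bash
python3 -c "
from g import *
rep()"
```

```text
t 11.0 depth mm 79.9 push N -0.55 lat [0.1 0.6] off mm [0.2 0.3] mom [0.16 1.64 0.  ] gap 0.01883299880819499
```

Emit:
{"op": "play_rows", "data": {"rows": [0, 0, 0.1, 0, 0, 0, -1, 0, 0, 0.2, 0, 0, 0, -1, 0, 0, 0.3, 0, 0, 0, -1, 0, 0, 0.4, 0, 0, 0, -1, 0, 0, 0.4, 0, 0, 0, -1, 0, 0, 0.4, 0, 0, 0, -1, 0, 0, 0.4, 0, 0, 0, -1, 0, 0, 0.4, 0, 0, 0, -1]}}

```text
clock: 11.67
tcp_pos: [0.5281, 0.1711, 0.2964]
orientation: [-180.0, -30.0, -6.6]
ft_force: [-0.8, -0.3, 0.2]
finger_gap: 0.0187
grasp_force: 58.7
```

Emit:
{"op": "play_rows", "data": {"rows": [0, 0, 0.1, 0, 0, 0, -1, 0, 0, 0.2, 0, 0, 0, -1, 0, 0, 0.3, 0, 0, 0, -1, 0, 0, 0.4, 0, 0, 0, -1, 0, 0, 0.4, 0, 0, 0, -1, 0, 0, 0.4, 0, 0, 0, -1, 0, 0, 0.4, 0, 0, 0, -1, 0, 0, 0.4, 0, 0, 0, -1]}}

```text
clock: 12.33
tcp_pos: [0.5301, 0.1708, 0.293]
orientation: [-180.0, -30.0, -6.6]
ft_force: [0.4, -0.9, -0.7]
finger_gap: 0.0186
grasp_force: 58.7
```

```bash
python3 -c "
from g import *
rep()"
```

```text
t 12.33 depth mm 87.9 push N -0.82 lat [0.1 0.9] off mm [0.2 0.3] mom [0.23 1.67 0.  ] gap 0.018563810591728923
```

Emit:
{"op": "play_rows", "data": {"rows": [0, 0, 0.1, 0, 0, 0, -1, 0, 0, 0.2, 0, 0, 0, -1, 0, 0, 0.3, 0, 0, 0, -1, 0, 0, 0.4, 0, 0, 0, -1, 0, 0, 0.4, 0, 0, 0, -1, 0, 0, 0.4, 0, 0, 0, -1, 0, 0, 0.4, 0, 0, 0, -1, 0, 0, 0.4, 0, 0, 0, -1]}}

```text
clock: 13.0
tcp_pos: [0.5321, 0.1706, 0.2895]
orientation: [-180.0, -30.0, -6.6]
ft_force: [-0.3, 0.1, -1.3]
finger_gap: 0.0184
grasp_force: 58.7
```

Emit:
{"op": "play_rows", "data": {"rows": [0, 0, 0.1, 0, 0, 0, -1, 0, 0, 0.2, 0, 0, 0, -1, 0, 0, 0.3, 0, 0, 0, -1, 0, 0, 0.4, 0, 0, 0, -1, 0, 0, 0.4, 0, 0, 0, -1, 0, 0, 0.4, 0, 0, 0, -1, 0, 0, 0.4, 0, 0, 0, -1, 0, 0, 0.4, 0, 0, 0, -1]}}

```text
clock: 13.67
tcp_pos: [0.5341, 0.1704, 0.286]
orientation: [-180.0, -30.0, -6.6]
ft_force: [0.3, -0.1, -0.5]
finger_gap: 0.0186
grasp_force: 58.7
```

```bash
python3 -c "
from g import *
rep()"
```

```text
t 13.67 depth mm 95.9 push N -0.59 lat [-0.   0.1] off mm [0.2 0.3] mom [0.2  1.65 0.03] gap 0.01861186818190558
```

Emit:
{"op": "play_rows", "data": {"rows": [0, 0, 0.1, 0, 0, 0, -1, 0, 0, 0.2, 0, 0, 0, -1, 0, 0, 0.3, 0, 0, 0, -1, 0, 0, 0.4, 0, 0, 0, -1, 0, 0, 0.4, 0, 0, 0, -1, 0, 0, 0.4, 0, 0, 0, -1, 0, 0, 0.4, 0, 0, 0, -1, 0, 0, 0.4, 0, 0, 0, -1]}}

```text
clock: 14.33
tcp_pos: [0.5361, 0.1702, 0.2826]
orientation: [-180.0, -30.0, -6.6]
ft_force: [-0.1, 1.1, -1.0]
finger_gap: 0.0187
grasp_force: 58.7
```

Emit:
{"op": "play_rows", "data": {"rows": [0, 0, 0.1, 0, 0, 0, -1, 0, 0, 0.2, 0, 0, 0, -1, 0, 0, 0.3, 0, 0, 0, -1, 0, 0, 0.4, 0, 0, 0, -1, 0, 0, 0.4, 0, 0, 0, -1, 0, 0, 0.4, 0, 0, 0, -1, 0, 0, 0.4, 0, 0, 0, -1, 0, 0, 0.4, 0, 0, 0, -1]}}

```text
clock: 15.0
tcp_pos: [0.5381, 0.17, 0.2793]
orientation: [-180.0, -30.0, -6.6]
ft_force: [-1.7, -1.4, 2.0]
finger_gap: 0.0185
grasp_force: 58.8
```

```bash
python3 -c "
from g import *
rep()"
```

```text
t 15.0 depth mm 103.7 push N 2.48 lat [-0.4  1.6] off mm [0.4 0.2] mom [ 0.13  1.67 -0.  ] gap 0.018521739623604695
```

Contact felt, about 3 N over the baseline. I'll press 2 mm more and check.

Emit:
{"op": "play_rows", "data": {"rows": [0, 0, 0.1, 0, 0, 0, -1, 0, 0, 0.2, 0, 0, 0, -1, 0, 0, 0.2, 0, 0, 0, -1, 0, 0, 0.2, 0, 0, 0, -1, 0, 0, 0.2, 0, 0, 0, -1, 0, 0, 0.2, 0, 0, 0, -1, 0, 0, 0.2, 0, 0, 0, -1, 0, 0, 0.2, 0, 0, 0, -1]}}

```text
clock: 15.67
tcp_pos: [0.5391, 0.1699, 0.2775]
orientation: [-180.0, -30.0, -6.6]
ft_force: [-2.6, 0.3, 3.6]
finger_gap: 0.0188
grasp_force: 58.8
```

```bash
python3 -c "
from g import *
rep()"
```

```text
t 15.67 depth mm 105.8 push N 4.44 lat [-0.4  0. ] off mm [0.3 0.2] mom [0.23 1.59 0.04] gap 0.018789134114241726
```

Plate gives about 5 mm at roughly 5 N. Now I'll draw up until most of the head shows.

Emit:
{"op": "play_rows", "data": {"rows": [0, 0, -0.6, 0, 0, 0, -1, 0, 0, -2, 0, 0, 0, -1, 0, 0, -3.7, 0, 0, 0, -1, 0, 0, -5.5, 0, 0, 0, -1, 0, 0, -7.2, 0, 0, 0, -1, 0, 0, -8.6, 0, 0, 0, -1, 0, 0, -9.3, 0, 0, 0, -1, 0, 0, -9.3, 0, 0, 0, -1]}}

```text
clock: 16.33
tcp_pos: [0.4925, 0.1755, 0.359]
orientation: [-179.9, -30.1, -6.7]
ft_force: [0.1, -0.4, -1.0]
finger_gap: 0.0186
grasp_force: 58.7
```

Emit:
{"op": "play_rows", "data": {"rows": [0, 0, 0, 0, 0, 0, -1, 0, 0, 0, 0, 0, 0, -1, 0, 0, 0, 0, 0, 0, -1, 0, 0, 0, 0, 0, 0, -1, 0, 0, 0, 0, 0, 0, -1, 0, 0, 0, 0, 0, 0, -1, 0, 0, 0, 0, 0, 0, -1, 0, 0, 0, 0, 0, 0, -1]}}

```text
clock: 17.0
tcp_pos: [0.4929, 0.1752, 0.3578]
orientation: [180.0, -30.0, -6.6]
ft_force: [-0.7, -0.7, -0.2]
finger_gap: 0.0189
grasp_force: 58.7
```

```bash
python3 - <<'E'
from g import *
import cv2
from rig import vision
rep()
f=lambda i,x,y:cv2.resize(i[y:y+150,x:x+100,::-1],None,fx=4,fy=4,interpolation=cv2.INTER_CUBIC)
cv2.imwrite("pics/up1.png",cv2.hconcat([f(vision.camera("top"),200,140),f(vision.camera("side"),260,110)]))
E
```

```text
t 17.0 depth mm 13.0 push N 0.08 lat [-0.6  0.8] off mm [0.2 0.3] mom [0.19 1.61 0.05] gap 0.01894263053879969
```

View pics/up1.png

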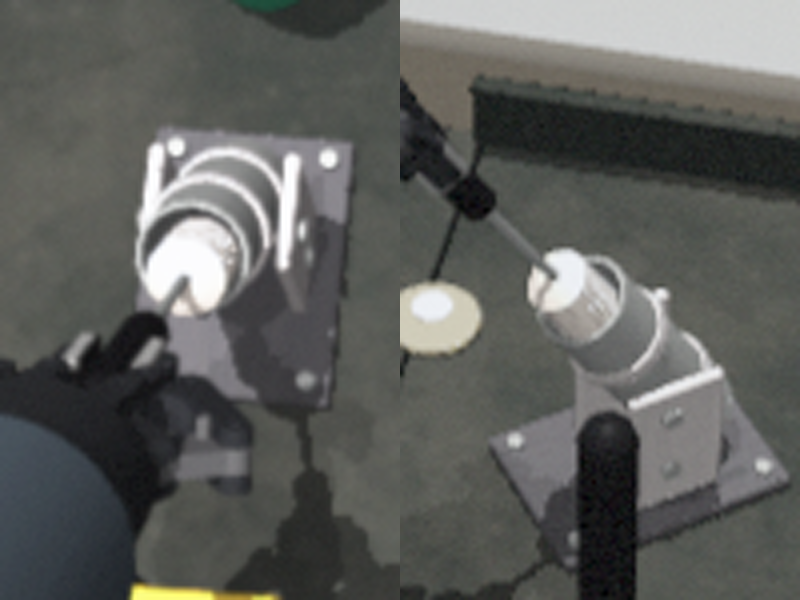

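The head shows about 25 mm above the mouth, just over half, with its top disc at side crop (556,282) and the mouth at (582,301). I'll lift 7 mm more for margin, then start stroke 2 down to nominal 92.

Emit:
{"op": "play_rows", "data": {"rows": [0, 0, -0.3, 0, 0, 0, -1, 0, 0, -0.7, 0, 0, 0, -1, 0, 0, -0.7, 0, 0, 0, -1, 0, 0, -0.7, 0, 0, 0, -1, 0, 0, -0.7, 0, 0, 0, -1, 0, 0, -0.7, 0, 0, 0, -1, 0, 0, -0.7, 0, 0, 0, -1, 0, 0, -0.7, 0, 0, 0, -1]}}

```text
clock: 17.77
tcp_pos: [0.4893, 0.1755, 0.3638]
orientation: [180.0, -30.0, -6.6]
ft_force: [0.2, 1.0, -0.2]
finger_gap: 0.019
grasp_force: 58.7
```

Emit:
{"op": "play_rows", "data": {"rows": [0, 0, 0.6, 0, 0, 0, -1, 0, 0, 1.6, 0, 0, 0, -1, 0, 0, 2.8, 0, 0, 0, -1, 0, 0, 4, 0, 0, 0, -1, 0, 0, 5, 0, 0, 0, -1, 0, 0, 5.8, 0, 0, 0, -1, 0, 0, 6.4, 0, 0, 0, -1, 0, 0, 6.5, 0, 0, 0, -1]}}

```text
clock: 18.43
tcp_pos: [0.5217, 0.1714, 0.3062]
orientation: [179.9, -29.9, -6.6]
ft_force: [-0.8, 0.3, -1.3]
finger_gap: 0.0188
grasp_force: 58.7
```

```bash
python3 -c "
from g import *
rep()"
```

```text
t 18.43 depth mm 72.2 push N -0.73 lat [-1.4 -0.2] off mm [-0.4  0.7] mom [ 0.17  1.65 -0.02] gap 0.018815456110734735
```

Emit:
{"op": "play_rows", "data": {"rows": [0, 0, 0.2, 0, 0, 0, -1, 0, 0, 0.4, 0, 0, 0, -1, 0, 0, 0.6, 0, 0, 0, -1, 0, 0, 0.8, 0, 0, 0, -1, 0, 0, 0.8, 0, 0, 0, -1, 0, 0, 0.8, 0, 0, 0, -1, 0, 0, 0.8, 0, 0, 0, -1, 0, 0, 0.8, 0, 0, 0, -1]}}

```text
clock: 19.1
tcp_pos: [0.5256, 0.1714, 0.3009]
orientation: [-180.0, -30.0, -6.6]
ft_force: [-0.9, -0.2, -0.7]
finger_gap: 0.0189
grasp_force: 58.7
```

Emit:
{"op": "play_rows", "data": {"rows": [0, 0, 0.2, 0, 0, 0, -1, 0, 0, 0.4, 0, 0, 0, -1, 0, 0, 0.6, 0, 0, 0, -1, 0, 0, 0.8, 0, 0, 0, -1, 0, 0, 0.8, 0, 0, 0, -1, 0, 0, 0.8, 0, 0, 0, -1, 0, 0, 0.8, 0, 0, 0, -1, 0, 0, 0.8, 0, 0, 0, -1]}}

```text
clock: 19.77
tcp_pos: [0.5296, 0.1709, 0.2939]
orientation: [-180.0, -30.0, -6.6]
ft_force: [-0.4, -0.9, -1.0]
finger_gap: 0.0182
grasp_force: 58.7
```

Depth 87, still free.

Emit:
{"op": "play_rows", "data": {"rows": [0, 0, 0.2, 0, 0, 0, -1, 0, 0, 0.4, 0, 0, 0, -1, 0, 0, 0.6, 0, 0, 0, -1, 0, 0, 0.8, 0, 0, 0, -1, 0, 0, 0.8, 0, 0, 0, -1, 0, 0, 0.8, 0, 0, 0, -1, 0, 0, 0.8, 0, 0, 0, -1, 0, 0, 0.8, 0, 0, 0, -1]}}

```text
clock: 20.43
tcp_pos: [0.5336, 0.1705, 0.287]
orientation: [-180.0, -30.0, -6.6]
ft_force: [-1.1, -0.2, -1.6]
finger_gap: 0.0189
grasp_force: 58.7
```

Depth 95, still free.

Emit:
{"op": "play_rows", "data": {"rows": [0, 0, 0.2, 0, 0, 0, -1, 0, 0, 0.4, 0, 0, 0, -1, 0, 0, 0.6, 0, 0, 0, -1, 0, 0, 0.8, 0, 0, 0, -1, 0, 0, 0.8, 0, 0, 0, -1, 0, 0, 0.8, 0, 0, 0, -1, 0, 0, 0.8, 0, 0, 0, -1, 0, 0, 0.8, 0, 0, 0, -1]}}

```text
clock: 21.1
tcp_pos: [0.5376, 0.17, 0.2802]
orientation: [-180.0, -30.0, -6.6]
ft_force: [-1.8, -0.1, 1.8]
finger_gap: 0.0184
grasp_force: 59.0
```

```bash
python3 -c "
from g import *
rep()"
```

```text
t 21.1 depth mm 102.7 push N 2.44 lat [-0.6  0.3] off mm [0.3 0.3] mom [ 0.13  1.8  -0.03] gap 0.018351788546528372
```

Emit:
{"op": "play_rows", "data": {"rows": [0, 0, 0.1, 0, 0, 0, -1, 0, 0, 0.2, 0, 0, 0, -1, 0, 0, 0.3, 0, 0, 0, -1, 0, 0, 0.3, 0, 0, 0, -1, 0, 0, 0.3, 0, 0, 0, -1, 0, 0, 0.3, 0, 0, 0, -1, 0, 0, 0.3, 0, 0, 0, -1, 0, 0, 0.3, 0, 0, 0, -1]}}

```text
clock: 21.77
tcp_pos: [0.5391, 0.1699, 0.2775]
orientation: [-180.0, -30.0, -6.6]
ft_force: [-2.0, 0.4, 2.6]
finger_gap: 0.0186
grasp_force: 59.1
```

```bash
python3 -c "
from g import *
rep()"
```

```text
t 21.77 depth mm 105.8 push N 3.23 lat [-0.4 -0.2] off mm [0.3 0.3] mom [ 0.17  1.8  -0.07] gap 0.018585448801601234
```

Emit:
{"op": "play_rows", "data": {"rows": [0, 0, -0.6, 0, 0, 0, -1, 0, 0, -2, 0, 0, 0, -1, 0, 0, -3.7, 0, 0, 0, -1, 0, 0, -5.5, 0, 0, 0, -1, 0, 0, -7.2, 0, 0, 0, -1, 0, 0, -8.6, 0, 0, 0, -1, 0, 0, -9.6, 0, 0, 0, -1, 0, 0, -10, 0, 0, 0, -1]}}

```text
clock: 22.43
tcp_pos: [0.4889, 0.1758, 0.3652]
orientation: [-179.9, -30.0, -6.7]
ft_force: [-0.4, 0.2, -0.2]
finger_gap: 0.0186
grasp_force: 58.7
```

Emit:
{"op": "play_rows", "data": {"rows": [0, 0, 0, 0, 0, 0, -1, 0, 0, 0, 0, 0, 0, -1, 0, 0, 0, 0, 0, 0, -1, 0, 0, 0, 0, 0, 0, -1, 0, 0, 0, 0, 0, 0, -1, 0, 0, 0, 0, 0, 0, -1, 0, 0, 0, 0, 0, 0, -1, 0, 0, 0, 0, 0, 0, -1]}}

```text
clock: 23.1
tcp_pos: [0.4894, 0.1756, 0.3638]
orientation: [180.0, -30.0, -6.6]
ft_force: [-0.7, 0.1, -1.3]
finger_gap: 0.0184
grasp_force: 58.7
```

```bash
python3 -c "
from g import *
rep()"
```

```text
t 23.1 depth mm 6.1 push N -0.71 lat [-1.3 -0.1] off mm [0.1 0.3] mom [ 0.24  1.58 -0.08] gap 0.01838954974694677
```

Stroke 2 is done. Starting stroke 3.

Emit:
{"op": "play_rows", "data": {"rows": [0, 0, 0.6, 0, 0, 0, -1, 0, 0, 1.6, 0, 0, 0, -1, 0, 0, 2.8, 0, 0, 0, -1, 0, 0, 4, 0, 0, 0, -1, 0, 0, 5, 0, 0, 0, -1, 0, 0, 6, 0, 0, 0, -1, 0, 0, 6.7, 0, 0, 0, -1, 0, 0, 7, 0, 0, 0, -1]}}

```text
clock: 23.77
tcp_pos: [0.5242, 0.1712, 0.3018]
orientation: [179.9, -29.9, -6.6]
ft_force: [-0.9, -0.2, -1.0]
finger_gap: 0.019
grasp_force: 58.7
```

Emit:
{"op": "play_rows", "data": {"rows": [0, 0, 0.2, 0, 0, 0, -1, 0, 0, 0.4, 0, 0, 0, -1, 0, 0, 0.6, 0, 0, 0, -1, 0, 0, 0.8, 0, 0, 0, -1, 0, 0, 1, 0, 0, 0, -1, 0, 0, 1, 0, 0, 0, -1, 0, 0, 1, 0, 0, 0, -1, 0, 0, 1, 0, 0, 0, -1]}}

```text
clock: 24.43
tcp_pos: [0.5291, 0.171, 0.2948]
orientation: [-180.0, -30.0, -6.6]
ft_force: [0.7, 0.6, -0.6]
finger_gap: 0.0184
grasp_force: 58.7
```

```bash
python3 -c "
from g import *
rep()"
```

```text
t 24.43 depth mm 85.8 push N -0.81 lat [ 0.3 -0.7] off mm [0.3 0.3] mom [0.2  1.64 0.02] gap 0.01841116164737619
```

Emit:
{"op": "play_rows", "data": {"rows": [0, 0, 0.2, 0, 0, 0, -1, 0, 0, 0.4, 0, 0, 0, -1, 0, 0, 0.6, 0, 0, 0, -1, 0, 0, 0.8, 0, 0, 0, -1, 0, 0, 0.8, 0, 0, 0, -1, 0, 0, 0.8, 0, 0, 0, -1, 0, 0, 0.8, 0, 0, 0, -1, 0, 0, 0.8, 0, 0, 0, -1]}}

```text
clock: 25.1
tcp_pos: [0.5331, 0.1705, 0.2878]
orientation: [-180.0, -30.0, -6.6]
ft_force: [-0.5, 0.3, -1.0]
finger_gap: 0.0186
grasp_force: 58.7
```

Emit:
{"op": "play_rows", "data": {"rows": [0, 0, 0.2, 0, 0, 0, -1, 0, 0, 0.4, 0, 0, 0, -1, 0, 0, 0.6, 0, 0, 0, -1, 0, 0, 0.8, 0, 0, 0, -1, 0, 0, 0.8, 0, 0, 0, -1, 0, 0, 0.8, 0, 0, 0, -1, 0, 0, 0.8, 0, 0, 0, -1, 0, 0, 0.8, 0, 0, 0, -1]}}

```text
clock: 25.77
tcp_pos: [0.537, 0.17, 0.281]
orientation: [-180.0, -30.0, -6.6]
ft_force: [-1.3, 0.9, 0.2]
finger_gap: 0.0186
grasp_force: 58.9
```

```bash
python3 -c "
from g import *
rep()"
```

```text
t 25.77 depth mm 101.8 push N 0.85 lat [-1.2 -0.7] off mm [0.3 0.3] mom [ 0.13  1.82 -0.04] gap 0.01860346993404767
```

Touching. I'll press 5 mm more, to nominal 107.

Emit:
{"op": "play_rows", "data": {"rows": [0, 0, 0.1, 0, 0, 0, -1, 0, 0, 0.2, 0, 0, 0, -1, 0, 0, 0.3, 0, 0, 0, -1, 0, 0, 0.4, 0, 0, 0, -1, 0, 0, 0.5, 0, 0, 0, -1, 0, 0, 0.5, 0, 0, 0, -1, 0, 0, 0.5, 0, 0, 0, -1, 0, 0, 0.5, 0, 0, 0, -1]}}

```text
clock: 26.43
tcp_pos: [0.5396, 0.1698, 0.2767]
orientation: [-180.0, -30.0, -6.6]
ft_force: [-3.8, -0.5, 3.4]
finger_gap: 0.0189
grasp_force: 59.2
```

```bash
python3 -c "
from g import *
rep()"
```

```text
t 26.43 depth mm 106.8 push N 4.77 lat [-1.5  0.9] off mm [0.3 0.3] mom [ 0.13  1.93 -0.08] gap 0.018893476317721137
```

The plate gave at about 5.5 N. Now up, then fully out.

Emit:
{"op": "play_rows", "data": {"rows": [0, 0, -0.6, 0, 0, 0, -1, 0, 0, -2, 0, 0, 0, -1, 0, 0, -3.7, 0, 0, 0, -1, 0, 0, -5.5, 0, 0, 0, -1, 0, 0, -7.2, 0, 0, 0, -1, 0, 0, -8.6, 0, 0, 0, -1, 0, 0, -9.7, 0, 0, 0, -1, 0, 0, -10.1, 0, 0, 0, -1]}}

```text
clock: 27.1
tcp_pos: [0.4889, 0.1759, 0.3654]
orientation: [-179.9, -30.1, -6.7]
ft_force: [0.3, 0.7, -0.5]
finger_gap: 0.0185
grasp_force: 58.7
```

Emit:
{"op": "play_rows", "data": {"rows": [0, 0, 0, 0, 0, 0, -1, 0, 0, 0, 0, 0, 0, -1, 0, 0, -0.5, 0, 0, 0, -1, 0, 0, -1.5, 0, 0, 0, -1, 0, 0, -3, 0, 0, 0, -1, 0, 0, -4.5, 0, 0, 0, -1, 0, 0, -5.4, 0, 0, 0, -1, 0, 0, -5.6, 0, 0, 0, -1]}}

```text
clock: 27.77
tcp_pos: [0.4615, 0.1791, 0.4138]
orientation: [-179.9, -30.1, -6.7]
ft_force: [0.2, 0.1, -0.3]
finger_gap: 0.0188
grasp_force: 58.7
```

```bash
python3 - <<'E'
from g import *
rep();st()
# waypoint then above pot
w=[.588,.048,.412]
print(rel(w,[180,-15,YAW],foot(-.05),[180,-30,YAW]))
print(rel([.6298,-.1579,.365],[180,0,YAW],w,[180,-15,YAW]))
E
```

```text
t 27.77 depth mm -51.3 push N -0.34 lat [ 0.  -0.1] off mm [0.8 0. ] mom [ 0.14  1.64 -0.02] gap 0.01877598985692569
{'clock': 27.7667, 'q': [53.0415, -6.6721, -17.1449, 28.2207, -65.9552, 21.7325], 'tcp_pos': [0.4615, 0.1791, 0.4138], 'orientation': [-179.8959, -30.0792, -6.6636], 'ft_force': [0.2025, 0.0988, -0.2834], 'finger_gap': 0.0188, 'grasp_force': 58.7028}
(array([12.18, 11.57,  7.06]), array([  0., -15.,  -0.]))
(array([ 5.08, 19.97,  6.23]), array([ -0., -15.,  -0.]))
```

Emit:
{"op": "play_rows", "data": {"rows": [0, 1, -1, 0, 0, 0, -1, 0, 3, -1.5, 0, 0, 0, -1, 1, 5.5, -1, 0, -2, 0, -1, 3, 8, 0, 0, -4, 0, -1, 5.5, 10, 2, 0, -7, 0, -1, 8.5, 11, 4, 0, -10, 0, -1, 11, 11.6, 6, 0, -13, 0, -1, 12.2, 11.6, 7.1, 0, -15, 0, -1]}}

```text
clock: 28.43
tcp_pos: [0.5907, 0.0448, 0.4099]
orientation: [180.0, -14.7, -6.8]
ft_force: [-0.3, 1.0, -1.3]
finger_gap: 0.0185
grasp_force: 58.7
```

Emit:
{"op": "play_rows", "data": {"rows": [0.6, 2.4, 0.4, 0, -1, 0, -1, 1.3, 5.4, 1, 0, -3, 0, -1, 2.1, 8.6, 2, 0, -6, 0, -1, 3, 11.8, 3, 0, -9, 0, -1, 3.8, 15, 4.2, 0, -12, 0, -1, 4.6, 18, 5.4, 0, -14, 0, -1, 5, 19.7, 6.1, 0, -15, 0, -1, 5.1, 20, 6.2, 0, -15, 0, -1]}}

```text
clock: 29.1
tcp_pos: [0.6302, -0.1626, 0.361]
orientation: [180.0, 0.4, -6.9]
ft_force: [-1.0, 0.8, -1.4]
finger_gap: 0.0185
grasp_force: 58.8
```

Emit:
{"op": "play_rows", "data": {"rows": [0, 0, 0, 0, 0, 0, -1, 0, 0, 0, 0, 0, 0, -1, 0, 0, 0, 0, 0, 0, -1, 0, 0, 0, 0, 0, 0, -1, 0, 0, 0, 0, 0, 0, -1, 0, 0, 0, 0, 0, 0, -1, 0, 0, 0, 0, 0, 0, -1, 0, 0, 0, 0, 0, 0, -1]}}

```text
clock: 29.77
tcp_pos: [0.6301, -0.1586, 0.3655]
orientation: [-180.0, -0.0, -6.6]
ft_force: [0.2, -0.0, -1.3]
finger_gap: 0.0188
grasp_force: 58.8
```

```bash
python3 - <<'E'
from g import *
import cv2
from rig import vision
st();print(rel([.6298,-.1579,.2452],[180,0,YAW]))
f=lambda i,x,y:cv2.resize(i[y:y+150,x:x+100,::-1],None,fx=4,fy=4,interpolation=cv2.INTER_CUBIC)
cv2.imwrite("pics/back.png",cv2.hconcat([f(vision.camera("side"),350,190),f(vision.camera("top"),360,120)]))
E
```

```text
{'clock': 29.7667, 'q': [-0.3828, 26.4977, 32.3341, -0.0022, -95.8193, 83.7748], 'tcp_pos': [0.6301, -0.1586, 0.3655], 'orientation': [-179.996, -0.0167, -6.6078], 'ft_force': [0.227, -0.0145, -1.2701], 'finger_gap': 0.0188, 'grasp_force': 58.8058}
(array([-0.04, -0.07, 12.03]), array([-0.  , -0.02, -0.01]))
```

View pics/back.png

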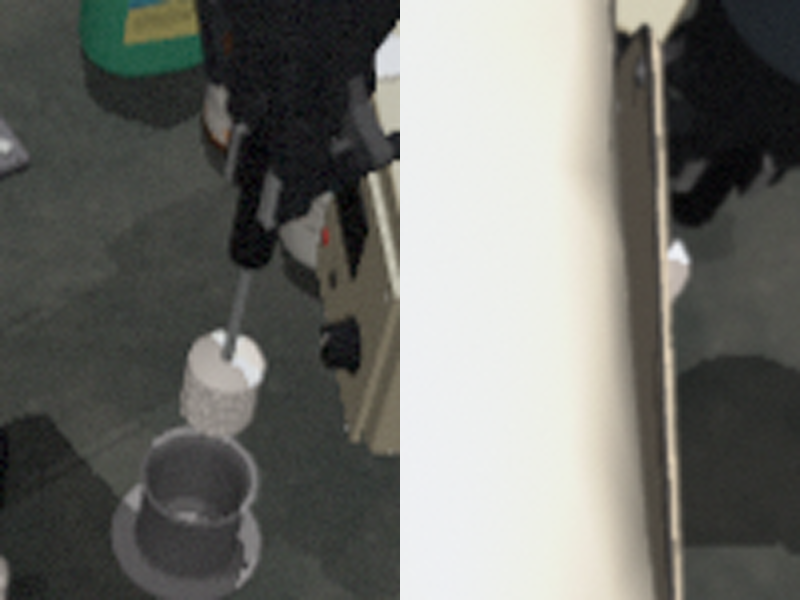

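The brush hangs upright over the pot in the side crop, with its head at (222,385), its stem parallel to the pot axis and the rim at (200,475). Lowering it in.

Emit:
{"op": "play_rows", "data": {"rows": [0, -0.1, 1, 0, 0, 0, -1, 0, -0.1, 2.5, 0, 0, 0, -1, 0, -0.1, 4, 0, 0, 0, -1, 0, -0.1, 5.5, 0, 0, 0, -1, 0, -0.1, 7, 0, 0, 0, -1, 0, -0.1, 8.5, 0, 0, 0, -1, 0, -0.1, 9.5, 0, 0, 0, -1, 0, -0.1, 10, 0, 0, 0, -1]}}

```text
clock: 30.53
tcp_pos: [0.6298, -0.1578, 0.2635]
orientation: [-180.0, 0.1, -6.6]
ft_force: [0.7, 0.2, -1.1]
finger_gap: 0.0187
grasp_force: 58.8
```

Emit:
{"op": "play_rows", "data": {"rows": [0, 0, 0.4, 0, 0, 0, -1, 0, 0, 0.8, 0, 0, 0, -1, 0, 0, 1.2, 0, 0, 0, -1, 0, 0, 1.5, 0, 0, 0, -1, 0, 0, 1.7, 0, 0, 0, -1, 0, 0, 1.8, 0, 0, 0, -1, 0, 0, 1.8, 0, 0, 0, -1, 0, 0, 1.8, 0, 0, 0, -1]}}

```text
clock: 31.2
tcp_pos: [0.6303, -0.158, 0.2475]
orientation: [180.0, -0.0, -6.6]
ft_force: [0.9, -0.0, -0.5]
finger_gap: 0.0185
grasp_force: 58.8
```

```bash
python3 - <<'E'
from g import *
st();print(rel([.6298,-.1579,.2452],[180,0,YAW]))
E
```

```text
{'clock': 31.2, 'q': [-0.3202, 27.1139, 16.3685, 0.0072, -79.2355, 83.6869], 'tcp_pos': [0.6303, -0.158, 0.2475], 'orientation': [179.9951, -0.0197, -6.6319], 'ft_force': [0.8905, -0.0035, -0.4846], 'finger_gap': 0.0185, 'grasp_force': 58.8061}
(array([-0.05, -0.  ,  0.23]), array([ 0.  , -0.02, -0.03]))
```

Down the last 2 mm to the floor, then check.

Emit:
{"op": "play_rows", "data": {"rows": [0, 0, 0.1, 0, 0, 0, -1, 0, 0, 0.2, 0, 0, 0, -1, 0, 0, 0.2, 0, 0, 0, -1, 0, 0, 0.2, 0, 0, 0, -1, 0, 0, 0.2, 0, 0, 0, -1, 0, 0, 0.2, 0, 0, 0, -1, 0, 0, 0.2, 0, 0, 0, -1, 0, 0, 0.2, 0, 0, 0, -1]}}

```text
clock: 31.87
tcp_pos: [0.6302, -0.1579, 0.2453]
orientation: [180.0, -0.0, -6.6]
ft_force: [0.5, 0.2, -1.0]
finger_gap: 0.0187
grasp_force: 58.9
```

Emit:
{"op": "play_rows", "data": {"rows": [0, 0, 0.1, 0, 0, 0, -1, 0, 0, 0.1, 0, 0, 0, -1, 0, 0, 0.1, 0, 0, 0, -1, 0, 0, 0.1, 0, 0, 0, -1, 0, 0, 0.1, 0, 0, 0, -1, 0, 0, 0.1, 0, 0, 0, -1, 0, 0, 0.1, 0, 0, 0, -1, 0, 0, 0.1, 0, 0, 0, -1]}}

```text
clock: 32.53
tcp_pos: [0.6305, -0.158, 0.2452]
orientation: [180.0, -0.1, -6.6]
ft_force: [-0.8, 0.5, 4.8]
finger_gap: 0.0186
grasp_force: 59.4
```

On the floor. I'll release gently.

Emit:
{"op": "play_rows", "data": {"rows": [0, 0, 0, 0, 0, 0, -0.5, 0, 0, 0, 0, 0, 0, -0.4, 0, 0, 0, 0, 0, 0, -0.2, 0, 0, 0, 0, 0, 0, 0, 0, 0, 0, 0, 0, 0, 0.3, 0, 0, 0, 0, 0, 0, 0.6, 0, 0, 0, 0, 0, 0, 1, 0, 0, 0, 0, 0, 0, 1]}}

```text
clock: 33.2
tcp_pos: [0.6302, -0.1579, 0.2442]
orientation: [180.0, 0.0, -6.6]
ft_force: [-0.4, 0.4, 0.1]
finger_gap: 0.0852
grasp_force: 0.0
```

Emit:
{"op": "play_rows", "data": {"rows": [0, 0, 0, 0, 0, 0, 1, 0, 0, 0, 0, 0, 0, 1, 0, 0, 0, 0, 0, 0, 1, 0, 0, -0.5, 0, 0, 0, 1, 0, 0, -2, 0, 0, 0, 1, 0, 0, -4, 0, 0, 0, 1, 0, 0, -6, 0, 0, 0, 1, 0, 0, -8, 0, 0, 0, 1]}}

```text
clock: 33.87
tcp_pos: [0.6301, -0.158, 0.3256]
orientation: [180.0, -0.0, -6.6]
ft_force: [0.2, 0.3, 0.1]
finger_gap: 0.0857
grasp_force: 0.0
```

Emit:
{"op": "play_rows", "data": {"rows": [0, 0, -1, 0, 0, 0, 1, 0, 0, -3, 0, 0, 0, 1, 0, 0, -5, 0, 0, 0, 1, 0, 0, -7, 0, 0, 0, 1, -2, -2, -8, 0, 0, 0, 1, -5, -4, -8, 0, 0, 0, 1, -8, -6, -8, 0, 0, 0, 1, -9, -7, -8, 0, 0, 0, 1]}}

```text
clock: 34.53
tcp_pos: [0.5462, -0.0765, 0.4062]
orientation: [-179.9, -0.1, -6.6]
ft_force: [1.4, -0.4, 0.4]
finger_gap: 0.0855
grasp_force: 0.0
```

Emit:
{"op": "play_rows", "data": {"rows": [0, -2, 0, 0, 0, 0, 1, 0, -5, 0, 0, 0, 0, 1, 0, -8, 0, 0, 0, 0, 1, 0, -10, 0, 0, 0, 0, 1, 0, -11, 0, 0, 0, 0, 1, 0, -11, 0, 0, 0, 0, 1, 0, -11, 0, 0, 0, 0, 1, 0, -11, 0, 0, 0, 0, 1]}}

```text
clock: 35.2
tcp_pos: [0.5616, 0.0305, 0.4046]
orientation: [180.0, -0.0, -6.7]
ft_force: [0.2, -0.3, -0.4]
finger_gap: 0.0854
grasp_force: 0.0
```

```bash
python3 - <<'E'
from g import *
import cv2
from rig import vision
st()
cv2.imwrite("pics/end.png",cv2.hconcat([cv2.resize(i[y:y+300,x:x+200,::-1],None,fx=2,fy=2) for i,x,y in((vision.camera("side"),300,160),(vision.camera("top"),320,120))]))
for q in("timer","jar","tape","brush"): print(q,[(np.round(d["location"],3).tolist(),round(d["score"],2)) for d in vision.recognise("side",q)+vision.recognise("top",q)])
E
```

```text
{'clock': 35.2, 'q': [19.0517, 15.8737, 22.318, 0.0237, -96.4273, 64.284], 'tcp_pos': [0.5616, 0.0305, 0.4046], 'orientation': [179.9862, -0.0255, -6.6669], 'ft_force': [0.2204, -0.3242, -0.4245], 'finger_gap': 0.0854, 'grasp_force': 0.0}
timer [([0.4, -0.002, 0.014], 0.9), ([0.404, 0.005, 0.017], 0.74)]
jar [([0.632, 0.166, 0.125], 0.16)]
tape [([0.621, 0.144, 0.139], 0.63), ([0.419, -0.224, 0.025], 0.67), ([0.619, -0.145, 0.016], 0.35)]
brush [([0.624, -0.156, 0.153], 0.9), ([0.514, -0.13, 0.044], 0.88), ([0.494, -0.038, 0.152], 0.71), ([0.491, -0.025, 0.185], 0.65), ([0.622, -0.154, 0.112], 0.55), ([0.4, 0.004, 0.014], 0.18)]
```

View pics/end.png

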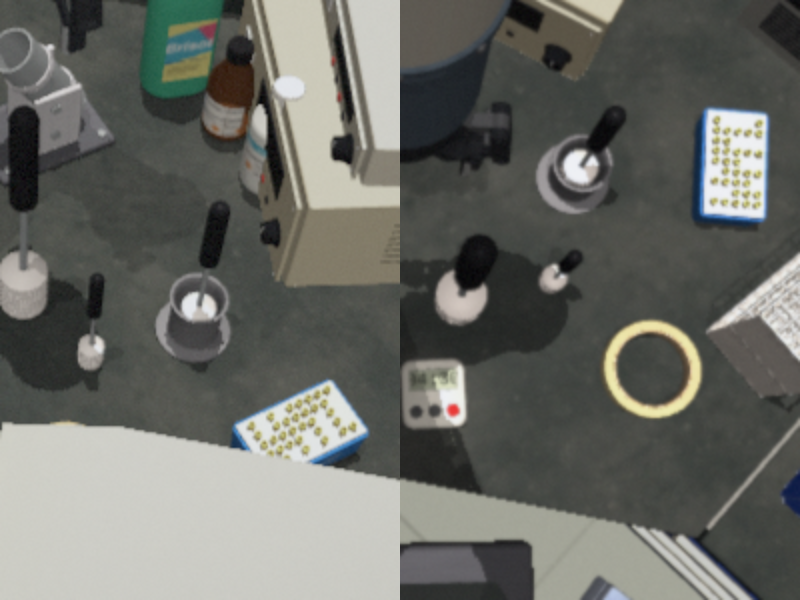

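The brush stands upright in its pot at side crop (205,280). The timer and tape have not moved, the gripper is well clear, and the jar was never approached.

```bash
python3 -c "
from rig import close_job
print(close_job())"
```

```text
the job is handed in; nothing more can be done
None
```

The job is handed in at about 35 s of the 64 s: three strokes, each pressing the filter plate about 5 mm (of 16 mm) and drawn back until over half the head showed (checked by camera on stroke 1 only), with the brush upright in its pot again and the timer, tape and jar left alone (the jar not seen in the last pictures).

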